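# Park the pacifier box in the tier's fence corner and shut the keeper

### The job

Slide the pacifier box across the low grey tier, without lifting it, until it sits square and fully flush in the corner where the two fences meet, its long side along the long back fence and its short side against the short left fence. Then swing the keeper bar fully shut across the front of the box. Leave the ramekin, glass bottle, jar, mug and teaspoon where they stand.

Things in the scene. Friction and masses are not known exactly. Their poses are not given: they have to be found in the camera images.
- tier: Low pale grey plastic tray fixed on the ledge, 260 (its x) by 430 mm (its y), open at front (-x) and right. Origin: on the ledge surface, mid-depth; z up. Floor 8 mm thick. Two fences 12 mm thick rise 35 mm above the floor: back fence along y over the whole width, inner face at x = +118 mm; left fence from x = 28 to 118 mm, inner face at y = +190 mm; they meet at the corner.
- corner (a point): The point on the tier's floor where the inner faces of the back and left fences meet: tier x 118, y 190, z 8 mm. Axes as the tier's.
- box: Closed yellow pacifier box, 96 (its x) by 140 (its y) by 50 mm high, 0.2 to 0.4 kg, loose on the tier's floor, turned up to 0.5 rad from square, its centre 55 to 120 mm short of home in both x and y. Origin: centre of its underside. Home: its y axis lies along the tier's y (the back fence), its centre at tier x 70, y 120 mm, its front face at tier x 22 mm.
- box_center (a point): Centre of the pacifier box, half-way up (25 mm above its underside).
- keeper (a joint): Level grey bar on an upright pivot at tier x 10, y 200 mm (front end of left fence). Rad: 0 = shut, hard stop (bar along tier -y, 6 mm clear of the parked box's front); 1.57 = open (along tier -x, towards the robot). 12 mm thick, reaches 124 mm from the pivot, 15 to 39 mm above the ledge. Stiff hinge (0.06 N m), stays where left. Starts at 1.35 to 1.65.
- knob (a point): On the axis of the bar's upright round knob: 16 mm in diameter, 110 mm from the pivot, rising from the bar (39 mm) to 95 mm above the ledge; this point is 75 mm above it. Can be pinched from above or pushed. When shut its axis is 12 mm from the parked box's front face; the box's top is 58 mm above the ledge.
- ramekin_center (a point): Bystander: white lidded ceramic ramekin, 80 mm wide, 70 mm high, standing at the right-hand (-y) end of the tier. Point half-way up.
- bottle_center (a point): Bystander: empty glass bottle, 62 mm wide, 140 mm high, behind or to the left of the tier. Point half-way up.
- jar_center (a point): Bystander: closed jar, 80 mm wide, 110 mm high, behind or to the left of the tier. Point half-way up.
- mug_center (a point): Bystander: blue ceramic mug, 76 mm wide, 85 mm high, behind or to the left of the tier. Point half-way up.
- spoon_center (a point): Bystander: steel teaspoon, 140 mm long, lying on the ledge to the right of the tier. Point near its middle, 5 mm up.
There are look-alikes about, which are no part of the job. Of the things shaped like the box, the yellow one is meant.

How it is judged:
On the way, in this order (a step that is already met when the one before it is completed fails the run):
1. the box sits square and flush against both fences while the keeper is still open (x of box_center in the frame of tier above 0.067 m and y of box_center in the frame of tier above 0.117 m and angle between the y axis of box and the y axis of tier, either way round below 0.03 rad and angle between box's own z axis and vertical below 0.05 rad and value of joint keeper above 0.5 rad), for 0.2 s.
2. the keeper bar is swung shut (value of joint keeper below 0.06 rad), for 0.2 s.
At the end, for the whole second after the job is handed in: The box rests on the tier's floor, its centre within 3 mm of fully home in both directions (tier x above 67 mm, y above 117 mm), its long side within 0.03 rad of the back fence, not tilted; the keeper reads below 0.06 rad; all at rest (x of box_center in the frame of tier above 0.067 m and y of box_center in the frame of tier above 0.117 m and angle between the y axis of box and the y axis of tier, either way round below 0.03 rad and angle between box's own z axis and vertical below 0.05 rad and value of joint keeper below 0.06 rad and linear speed of box below 0.01 m/s); the robot touches nothing.
It fails at once if the box is lifted or tipped (height (world z) of box_center above 0.048 m or angle between box's own z axis and vertical above 0.3 rad).
It fails at once if a bystander (ramekin, bottle, jar, mug or spoon) is moved more than 25 mm (distance of any of ramekin_center, bottle_center, jar_center, mug_center, spoon_center from where it was at the start of the episode above 0.025 m).
It also fails if it takes over 58 s, if anything falls off the work surface, if the arm or the gripper's body presses on something with over 40 N, if the wrist force passes 120 N, or if a joint passes its speed limit or range.

### The arm

A 7-joint arm with a two-finger parallel gripper is mounted at the origin on the work surface. World frame = base frame: x ahead of the robot, y to its left, z up, the work surface at z = 0. Lengths are in m, angles in rad, forces in N, time in s.
With the tool pointing down it reaches from about 0.4 to 0.875 m from the base axis. Payload 19.3 kg.
Tool frame: the origin (TCP) lies midway between the tips of the shut fingers; the grasp point (between the pads) lies 19 mm behind it; z points along the fingers, y is the direction in which the jaws open and shut (so a half turn about z gives the same grasp; the last joint's range is limited). The gripper opens to 85 mm and grips with 20 to 120 N. Pads are 22 mm wide; open, the fingers measure 114 mm over their backs; the gripper's body (76 mm by 85 mm) begins 54 mm behind the grasp point. The pads swing forward as they close: fully open they stand 13 mm farther back than shut.
Start: joints at [1.152, 0.521, -0.036, 1.599, 0.021, 1.021, -0.113], TCP at [0.214, -0.587, 0.231] pointing down, gripper open.
Joint ranges: [-2.91, 2.91], [-0.3, 2.13], [-1.5, 1.42], [0.17, 2.43], [-1.26, 4.41], [0.16, 1.93], [-2.52, 2.52]. Speed limits (rad/s): [1.89, 1.89, 2.39, 2.39, 3.01, 3.01, 3.01].

### API

Orientations are given as [roll, pitch, yaw] about the fixed x, y, z axes, in that order (R = Rz(yaw) Ry(pitch) Rx(roll)).
In Python, from workcell import bot, eyes gives the robot as it stands. The module is installed in compiled form; this text tells all that it offers.
- The arm moves only by the shell command python3 -m jog 'ROWS' [FORCE]. ROWS is JSON, a list of rows, each an object with "delta_pos": the shift along the world's x, y, z in mm, a list of three; "spin": the turn about the world's z in rad; "claw": the closure, from 0 (fully open) to 1 (shut). In form: [{"delta_pos": [tx, ty, tz], "spin": spin, "claw": claw}, ...]. A call has 1 to 8 rows; each row is the pose to reach, as a shift and turn from the pose measured when the call began; what a row does not reach only later rows make up. A row lasts 1/10 s, in which the tool goes at most 50 mm and 8.59 degrees, less where a joint would pass 70% of its speed; a pose out of reach is approached as far as the arm can. A call with a gripper value outside its range is refused whole. The fingers move at their own pace and stop on an object; FORCE is the grip in N (left out, the last holds). Time passes only in rows, so rows that repeat a pose let the fingers close. It gives the time, the measured TCP pose, the force and the opening at its end, in the units of the state.
- bot.observe(): the state, without advancing time (a new reading comes with each control period).
- eyes.grab_frame(name): name is "scene" or "top" or "wrist"; returns the picture (420x560x3 uint8, blue, green, red); there is no depth.
- eyes.camera_params(name): a dict with "fx", "fy", "cx", "cy" (pixels), "origin" and "attitude" of the camera in the world. Camera axes: x right, y up, looking along -z (the intrinsics and any distortion apply to the point x, -y, -z); pixel columns grow to the right and rows downward; lengths in m; the calibration is good to about 2 mm. A picture is of the moment at which its call begins: read the wrist's pose just before it. camera_params takes no time and is no camera call; for the wrist camera it gives the pose at the moment of the call.
- bot.job_done(): hands the job in, once; it reports no verdict.
The state is a dict: "clock": time; "qpos": joint angles; "qd": joint speeds; "joint_efforts": joint torques, N m; "position": TCP position; "tool_rot": TCP orientation; "force": force on the tool from outside, world axes, zero at the start; "moment": the same for the moment, N m; "grip_width": finger opening in m.
Only numpy, scipy, OpenCV 4.12 (cv2) and the standard library are available. Lean on these libraries where they do the work, as an engineer would, in place of code of your own. Each camera call takes 0.05 s, during which the arm holds its last target. There are 200 camera calls.

## Working session

There is one attempt and no reset: what is moved stays moved. The work goes in short steps, Python scripts to look and compute and a shell command to move; the robot and the scene stay as the last step left them, time stands still between calls to the robot, and variables do not carry over. Pictures are saved under pics/ and viewed, about 8 in all and at most 12, crops included, and the job is handed in when it is done.

```bash
mkdir -p pics; python3 - <<'E'
from workcell import bot, eyes
import cv2
s=bot.observe(); print({k:s[k] for k in("clock","position","tool_rot","force","grip_width")})
for n in("scene","top"):
    print(n,eyes.camera_params(n)); cv2.imwrite(f"pics/{n}0.png",eyes.grab_frame(n))
E
```

```text
{'clock': 0.0, 'position': array([ 0.21345012, -0.58705931,  0.230713  ]), 'tool_rot': array([-3.14043516e+00,  9.23276141e-05,  3.48788953e-01]), 'force': array([0.04650708, 0.26674653, 0.39329529]), 'grip_width': 0.08570241684312718}
scene {'fx': 408.7463822286947, 'fy': 408.7463822286947, 'cx': 272.6768449030157, 'cy': 214.01142317091805, 'origin': array([1.33694364, 0.65730121, 0.68964468]), 'attitude': array([1.02235946, 0.00428521, 2.3507148 ])}
top {'fx': 390.63510668553573, 'fy': 390.63510668553573, 'cx': 288.6419339813654, 'cy': 209.30146009518776, 'origin': array([ 0.43340853, -0.03850504,  0.9461741 ]), 'attitude': array([ 0.22430725,  0.00326168, -1.55384984])}
```

View pics/top0.png

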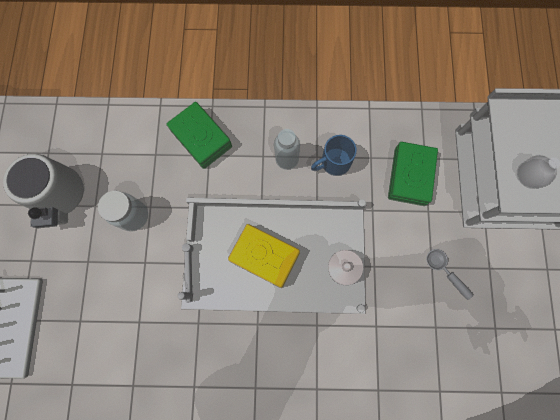

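View pics/scene0.png

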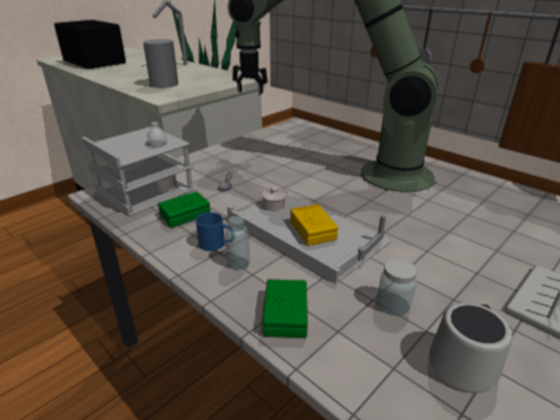

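The top view shows the tier with its corner near (190,200), the yellow box at (264,256), the keeper open with its knob near (184,295), and the ramekin at (346,267). I'll zoom in on the tier and cast rays.

```bash
cat > h.py <<'E'
import numpy as np, cv2
from scipy.spatial.transform import Rotation as R
from workcell import bot, eyes
def ray(n,uv,z,P=None):
    P=P or eyes.camera_params(n)
    A=R.from_euler('xyz',P['attitude']).as_matrix()
    d=A@np.array([(uv[0]-P['cx'])/P['fx'],-(uv[1]-P['cy'])/P['fy'],-1])
    o=np.array(P['origin']); return (o+d*(z-o[2])/d[2])
def yellow(im):
    h=cv2.cvtColor(im,cv2.COLOR_BGR2HSV)
    m=cv2.inRange(h,(18,120,60),(35,255,255)); m=cv2.morphologyEx(m,cv2.MORPH_CLOSE,np.ones((5,5)))
    c,_=cv2.findContours(m,cv2.RETR_EXTERNAL,cv2.CHAIN_APPROX_NONE); return max(c,key=cv2.contourArea)[:,0]
E
python3 - <<'E'
from h import *
im=cv2.imread("pics/top0.png")
c=yellow(im)
# footprint on ~mid-height plane
p=np.array([ray("top",u,0.058)[:2] for u in c],np.float32)*1000
print("box rect z58",cv2.minAreaRect(p)); print("corners",cv2.boxPoints(cv2.minAreaRect(p)).round(0).tolist())
cv2.imwrite("pics/crop1.png",cv2.resize(im[185:325,170:380],None,fx=3.8,fy=3.8,interpolation=cv2.INTER_CUBIC))
E
```

```text
box rect z58 ((529.0418090820312, 23.229713439941406), (138.47747802734375, 94.34556579589844), 64.15058135986328)
corners [[456.0, -19.0], [541.0, -60.0], [602.0, 65.0], [517.0, 106.0]]
```

View pics/crop1.png

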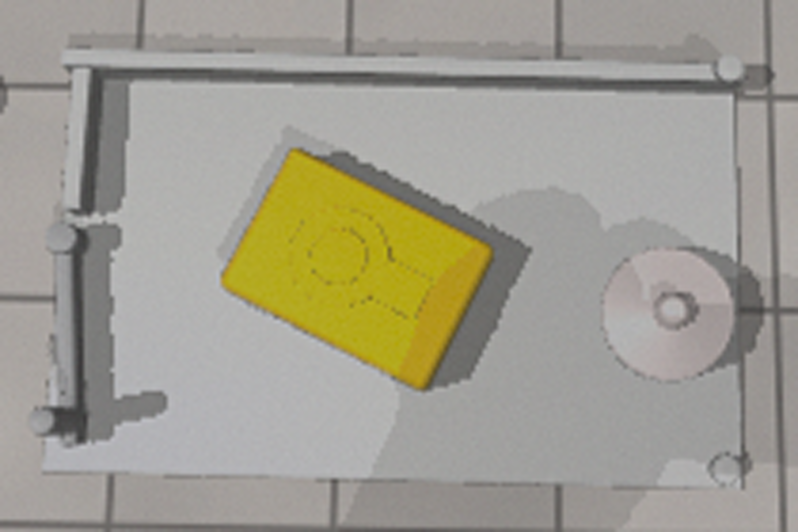

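```bash
python3 - <<'E'
from h import *
P=eyes.camera_params("top")
def c(x,y,z): return (ray("top",(170+(x+.5)/3.8-.5,185+(y+.5)/3.8-.5),z,P)[:2]*1000).round(1)
for n,x,y,z in [("bf outer L",64,50,.043),("bf inner L",97,69,.043),("bf inner R",712,81,.043),("lf inner back",97,72,.043),("lf inner front",80,210,.043),("lf outer front",64,210,.043),("floor FL",42,471,.008),("floor FR",742,488,.008),("floor R mid",738,95,.008),("knob top",42,421,.095),("pivot top",61,238,.045),("ramekin lid top",670,310,.075),("ram edgeL",603,310,.06)]: print(n,c(x,y,z))
E
```

```text
bf outer L [663.6 212.5]
bf inner L [651.7 190.9]
bf inner R [ 650.2 -194.2]
lf inner back [649.8 190.8]
lf inner front [562.5 195.1]
lf outer front [562.4 204.9]
floor FL [406.  215.7]
floor FR [ 403.3 -213. ]
floor R mid [ 649.5 -216.9]
knob top [435.7 194.3]
pivot top [544.9 204.9]
ramekin lid top [ 505.  -161.3]
ram edgeL [ 505.6 -123.7]
```

```bash
python3 -m jog '[{"delta_pos":[30,35,0],"spin":-0.1,"claw":0.45},{"delta_pos":[60,70,0],"spin":-0.2,"claw":0.45},{"delta_pos":[90,110,0],"spin":-0.3,"claw":0.45},{"delta_pos":[120,150,0],"spin":-0.353,"claw":0.45},{"delta_pos":[145,190,0],"spin":-0.353,"claw":0.45},{"delta_pos":[165,235,0],"spin":-0.353,"claw":0.45},{"delta_pos":[180,280,0],"spin":-0.353,"claw":0.45},{"delta_pos":[190,325,0],"spin":-0.353,"claw":0.45}]'
```

```text
clock: 0.9
position: [0.4041, -0.26, 0.2306]
tool_rot: [-3.14, 0.0, -0.003]
force: [2.3, -0.0, 0.0]
grip_width: 0.047
```

```bash
python3 -m jog '[{"delta_pos":[5,45,0],"spin":0,"claw":0.45},{"delta_pos":[10,90,0],"spin":0,"claw":0.45},{"delta_pos":[15,135,0],"spin":0,"claw":0.45},{"delta_pos":[15,180,-20],"spin":0,"claw":0.45},{"delta_pos":[15,220,-50],"spin":0,"claw":0.45},{"delta_pos":[15,255,-90],"spin":0,"claw":0.45},{"delta_pos":[15,268,-130],"spin":0,"claw":0.45},{"delta_pos":[15,268,-170],"spin":0,"claw":0.45}]'
python3 -m jog '[{"delta_pos":[0,0,-18],"spin":0,"claw":0.45},{"delta_pos":[0,0,-38],"spin":0,"claw":0.45},{"delta_pos":[0,0,-38],"spin":0,"claw":0.45}]'
```

```text
clock: 1.7
position: [0.419, 0.0104, 0.0593]
tool_rot: [-3.139, -0.001, -0.0]
force: [1.2, 0.1, -0.6]
grip_width: 0.0469
clock: 2.0
position: [0.4177, 0.0105, 0.0194]
tool_rot: [-3.14, 0.003, 0.001]
force: [-0.4, 0.9, 0.5]
grip_width: 0.0468
```

```bash
python3 -m jog '[{"delta_pos":[10,0,0],"spin":0,"claw":0.45},{"delta_pos":[20,0,0],"spin":0,"claw":0.45},{"delta_pos":[30,0,0],"spin":0,"claw":0.45},{"delta_pos":[40,0,0],"spin":0,"claw":0.45},{"delta_pos":[50,0,0],"spin":0,"claw":0.45},{"delta_pos":[60,0,0],"spin":0,"claw":0.45},{"delta_pos":[70,0,0],"spin":0,"claw":0.45},{"delta_pos":[80,0,0],"spin":0,"claw":0.45}]'
python3 -m jog '[{"delta_pos":[8,0,0],"spin":0,"claw":0.45},{"delta_pos":[16,0,0],"spin":0,"claw":0.45},{"delta_pos":[16,0,0],"spin":0,"claw":0.45}]'
python3 - <<'E'
from h import *
im=eyes.grab_frame("top"); cv2.imwrite("pics/top1.png",im)
p=np.array([ray("top",u,0.058)[:2] for u in yellow(im)],np.float32)*1000
print(cv2.minAreaRect(p),cv2.boxPoints(cv2.minAreaRect(p)).round(0).tolist())
cv2.imwrite("pics/crop2.png",cv2.resize(im[185:325,170:380],None,fx=3.8,fy=3.8,interpolation=cv2.INTER_CUBIC))
E
```

```text
clock: 2.8
position: [0.4985, 0.0105, 0.0194]
tool_rot: [-3.14, 0.003, 0.001]
force: [-0.6, -0.8, -0.2]
grip_width: 0.0472
clock: 3.1
position: [0.5156, 0.0106, 0.0194]
tool_rot: [-3.139, 0.002, 0.0]
force: [-0.6, 0.1, -0.2]
grip_width: 0.0472
((620.376708984375, 91.26388549804688), (9.5093994140625, 30.19703483581543), 0.9302319288253784) [[615.0, 106.0], [616.0, 76.0], [625.0, 76.0], [625.0, 106.0]]
```

View pics/crop2.png

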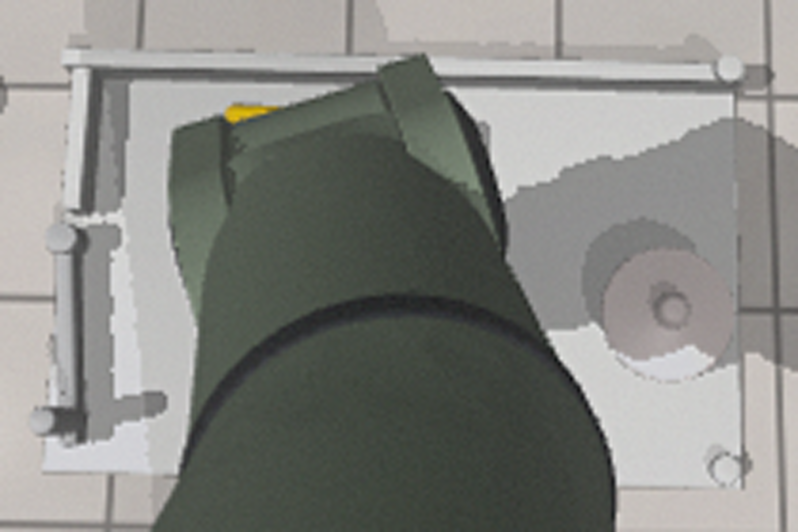

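The arm hides most of the box in this view. The visible back-left corner is at about (625,106), with its edge square. I'll continue to the back fence.

```bash
python3 -m jog '[{"delta_pos":[8,0,0],"spin":0,"claw":0.45},{"delta_pos":[14,0,0],"spin":0,"claw":0.45},{"delta_pos":[18,0,0],"spin":0,"claw":0.45},{"delta_pos":[22,0,0],"spin":0,"claw":0.45}]'
python3 -m jog '[{"delta_pos":[2,0,0],"spin":0,"claw":0.45},{"delta_pos":[4,0,0],"spin":0,"claw":0.45}]'
```

```text
clock: 3.55
position: [0.5371, 0.0106, 0.0193]
tool_rot: [-3.139, 0.003, 0.001]
force: [-2.2, -0.1, 1.2]
grip_width: 0.0472
clock: 3.75
position: [0.5411, 0.0106, 0.0193]
tool_rot: [-3.14, 0.003, 0.001]
force: [-1.7, 0.3, 1.4]
grip_width: 0.0467
```

```bash
python3 -m jog '[{"delta_pos":[2,0,0],"spin":0,"claw":0.45},{"delta_pos":[4,0,0],"spin":0,"claw":0.45}]'
python3 -m jog '[{"delta_pos":[1,0,0],"spin":0,"claw":0.45},{"delta_pos":[2,0,0],"spin":0,"claw":0.45}]'
```

```text
clock: 3.95
position: [0.5446, 0.0108, 0.0192]
tool_rot: [-3.139, 0.005, 0.001]
force: [-8.9, 3.9, 4.1]
grip_width: 0.0466
clock: 4.15
position: [0.5448, 0.011, 0.0189]
tool_rot: [-3.14, 0.008, 0.001]
force: [-16.4, 2.2, 10.7]
grip_width: 0.047
```

```bash
python3 -m jog '[{"delta_pos":[-15,0,0],"spin":0,"claw":0.45},{"delta_pos":[-30,0,10],"spin":0,"claw":0.45},{"delta_pos":[-35,0,50],"spin":0,"claw":0.45},{"delta_pos":[-35,0,95],"spin":0,"claw":0.45},{"delta_pos":[-35,-10,120],"spin":0,"claw":0.45}]'
python3 - <<'E'
from h import *
print(bot.observe()["qpos"].round(2))
im=eyes.grab_frame("scene"); cv2.imwrite("pics/s2.png",im[170:320,200:420].repeat(3,0).repeat(3,1))
E
```

```text
clock: 4.65
position: [0.5108, 0.0021, 0.1421]
tool_rot: [-3.139, 0.005, 0.003]
force: [0.1, 0.6, 0.2]
grip_width: 0.0472
[ 0.04  0.47 -0.2   1.97  0.14  0.72 -1.82]
```

View pics/s2.png

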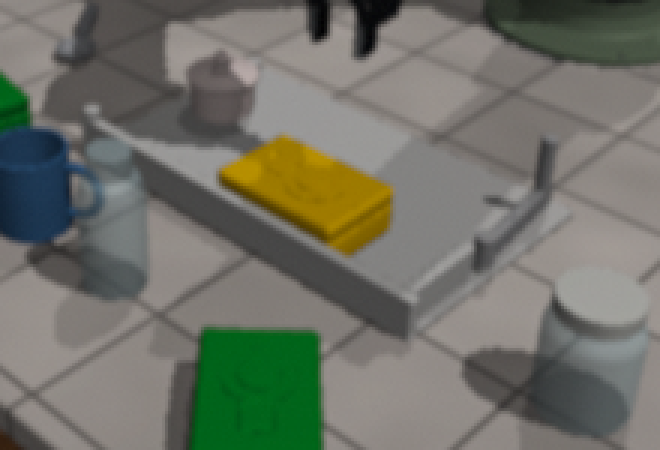

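The scene view shows the box square against the back fence, with the bystanders in place. Next I'll turn the gripper and go to the box's right side.

```bash
python3 -m jog '[{"delta_pos":[15,-15,0],"spin":0.14,"claw":0.45},{"delta_pos":[30,-30,0],"spin":0.28,"claw":0.45},{"delta_pos":[45,-45,0],"spin":0.42,"claw":0.45},{"delta_pos":[60,-60,0],"spin":0.56,"claw":0.45},{"delta_pos":[75,-75,0],"spin":0.7,"claw":0.45},{"delta_pos":[92,-87,0],"spin":0.84,"claw":0.45},{"delta_pos":[92,-87,0],"spin":0.98,"claw":0.45},{"delta_pos":[92,-87,0],"spin":1.12,"claw":0.45}]'
python3 -m jog '[{"delta_pos":[0,0,-20],"spin":0.14,"claw":0.45},{"delta_pos":[0,0,-40],"spin":0.28,"claw":0.45},{"delta_pos":[0,0,-50],"spin":0.42,"claw":0.45},{"delta_pos":[0,0,-50],"spin":0.45,"claw":0.45}]'
```

```text
clock: 5.5
position: [0.6044, -0.0879, 0.1443]
tool_rot: [-3.14, 0.002, 1.125]
force: [-0.4, 0.5, -0.4]
grip_width: 0.0469
clock: 5.9
position: [0.6037, -0.088, 0.0928]
tool_rot: [-3.138, 0.001, 1.579]
force: [0.1, -1.1, 0.3]
grip_width: 0.0474
```

```bash
python3 - <<'E'
from h import *
im=eyes.grab_frame("top"); c=yellow(im)
p=np.array([ray("top",u,0.058)[:2] for u in c],np.float32)*1000
print(cv2.minAreaRect(p),cv2.boxPoints(cv2.minAreaRect(p)).round(0).tolist()); print(bot.observe()["position"],bot.observe()["tool_rot"])
E
```

```text
((601.159423828125, 41.56306457519531), (138.3197479248047, 97.82400512695312), 89.83916473388672) [[552.0, -27.0], [650.0, -28.0], [650.0, 111.0], [552.0, 111.0]]
[ 0.60414892 -0.08801788  0.09382508] [-3.13908826e+00  9.71874617e-04  1.57630745e+00]
```

```bash
python3 -m jog '[{"delta_pos":[0,0,-35],"spin":-0.01,"claw":0.45},{"delta_pos":[0,0,-65],"spin":-0.01,"claw":0.45},{"delta_pos":[0,0,-74],"spin":-0.01,"claw":0.45},{"delta_pos":[0,15,-74],"spin":-0.01,"claw":0.45},{"delta_pos":[0,30,-74],"spin":-0.01,"claw":0.45},{"delta_pos":[0,42,-74],"spin":-0.01,"claw":0.45},{"delta_pos":[0,52,-74],"spin":-0.01,"claw":0.45}]'
python3 -m jog '[{"delta_pos":[0,10,0],"spin":0,"claw":0.45},{"delta_pos":[0,20,0],"spin":0,"claw":0.45},{"delta_pos":[0,30,0],"spin":0,"claw":0.45},{"delta_pos":[0,40,0],"spin":0,"claw":0.45},{"delta_pos":[0,50,0],"spin":0,"claw":0.45},{"delta_pos":[0,60,0],"spin":0,"claw":0.45},{"delta_pos":[0,66,0],"spin":0,"claw":0.45}]'
```

```text
clock: 6.65
position: [0.6048, -0.0342, 0.0211]
tool_rot: [-3.141, 0.001, 1.567]
force: [0.1, -1.2, 1.6]
grip_width: 0.0472
clock: 7.35
position: [0.6047, 0.0331, 0.0211]
tool_rot: [-3.141, 0.001, 1.568]
force: [-0.1, -2.2, 1.0]
grip_width: 0.0473
```

```bash
python3 -m jog '[{"delta_pos":[0,2,0],"spin":0,"claw":0.45},{"delta_pos":[0,4,0],"spin":0,"claw":0.45},{"delta_pos":[0,5,0],"spin":0,"claw":0.45}]'
python3 -m jog '[{"delta_pos":[0,1,0],"spin":0,"claw":0.45},{"delta_pos":[0,2,0],"spin":0,"claw":0.45}]'
python3 -m jog '[{"delta_pos":[0,1,0],"spin":0,"claw":0.45},{"delta_pos":[0,2,0],"spin":0,"claw":0.45}]'
```

```text
clock: 7.65
position: [0.6047, 0.038, 0.021]
tool_rot: [-3.141, 0.001, 1.568]
force: [-0.4, -1.1, 0.3]
grip_width: 0.0468
clock: 7.85
position: [0.6047, 0.0396, 0.021]
tool_rot: [-3.141, 0.001, 1.567]
force: [-0.5, -1.0, 1.2]
grip_width: 0.0469
clock: 8.05
position: [0.6047, 0.0415, 0.021]
tool_rot: [-3.141, 0.001, 1.567]
force: [-0.1, -1.8, 1.1]
grip_width: 0.0468
```

```bash
python3 -m jog '[{"delta_pos":[0,1,0],"spin":0,"claw":0.45},{"delta_pos":[0,2,0],"spin":0,"claw":0.45},{"delta_pos":[0,2,0],"spin":0,"claw":0.45}]'
python3 -m jog '[{"delta_pos":[0,1,0],"spin":0,"claw":0.45},{"delta_pos":[0,1.5,0],"spin":0,"claw":0.45},{"delta_pos":[0,1.5,0],"spin":0,"claw":0.45}]'
```

```text
clock: 8.35
position: [0.6047, 0.0431, 0.021]
tool_rot: [-3.14, 0.002, 1.567]
force: [-0.4, -4.6, 1.2]
grip_width: 0.0468
clock: 8.65
position: [0.6046, 0.0431, 0.021]
tool_rot: [-3.14, 0.004, 1.566]
force: [-0.5, -10.7, 3.9]
grip_width: 0.0471
```

```bash
python3 -m jog '[{"delta_pos":[0,-15,0],"spin":0,"claw":0.45},{"delta_pos":[0,-35,0],"spin":0,"claw":0.45},{"delta_pos":[0,-45,40],"spin":0,"claw":0.45},{"delta_pos":[0,-55,85],"spin":0,"claw":0.45},{"delta_pos":[0,-80,110],"spin":0,"claw":0.45}]'
python3 - <<'E'
from h import *
im=eyes.grab_frame("top"); c=yellow(im)
p=np.array([ray("top",u,0.058)[:2] for u in c],np.float32)*1000
print(cv2.minAreaRect(p),cv2.boxPoints(cv2.minAreaRect(p)).round(0).tolist()); print(bot.observe()["position"])
cv2.imwrite("pics/crop3.png",cv2.resize(im[190:315,170:320],None,fx=4.5,fy=4.5,interpolation=cv2.INTER_CUBIC))
E
```

```text
clock: 9.15
position: [0.6055, -0.0358, 0.1341]
tool_rot: [3.14, 0.002, 1.568]
force: [1.0, 0.1, 0.0]
grip_width: 0.0474
((600.9631958007812, 122.27778625488281), (142.70016479492188, 98.08125305175781), 89.61578369140625) [[551.0, 51.0], [650.0, 51.0], [650.0, 193.0], [552.0, 194.0]]
[ 0.60662123 -0.04219577  0.1367411 ]
```

View pics/crop3.png

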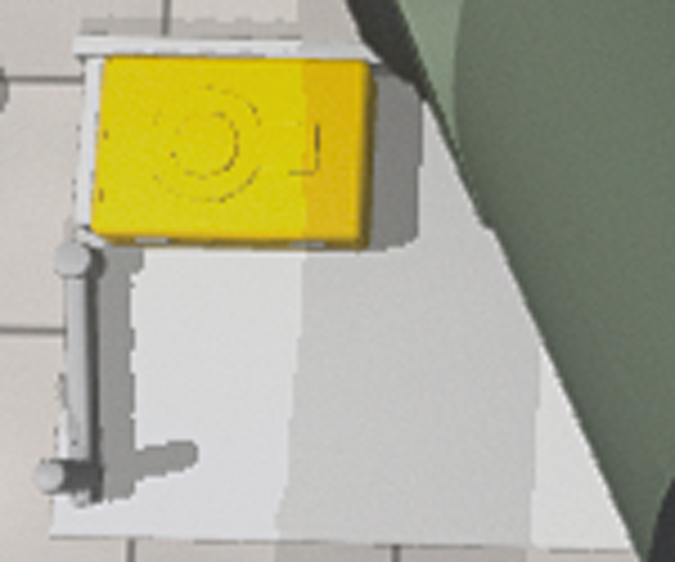

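The box is home (rectangle centre 601,122 and angle 0.4°, measured at lid height) and touches both fences. The keeper is still open with its knob near (436,194). I'll go and pinch the knob.

```bash
python3 -m jog '[{"delta_pos":[-10,20,20],"spin":-0.14,"claw":0.45},{"delta_pos":[-25,40,25],"spin":-0.28,"claw":0.45},{"delta_pos":[-40,65,25],"spin":-0.42,"claw":0.45},{"delta_pos":[-60,90,25],"spin":-0.56,"claw":0.45},{"delta_pos":[-80,115,25],"spin":-0.7,"claw":0.45},{"delta_pos":[-100,140,25],"spin":-0.84,"claw":0.45},{"delta_pos":[-120,165,25],"spin":-0.98,"claw":0.45},{"delta_pos":[-140,190,25],"spin":-1.12,"claw":0.45}]'
python3 -m jog '[{"delta_pos":[-10,15,0],"spin":-0.14,"claw":0.45},{"delta_pos":[-20,30,0],"spin":-0.28,"claw":0.45},{"delta_pos":[-30,44,0],"spin":-0.42,"claw":0.45},{"delta_pos":[-30,44,0],"spin":-0.45,"claw":0.45}]'
python3 - <<'E'
from h import *
cv2.imwrite("pics/w1.png",eyes.grab_frame("wrist")); s=bot.observe(); print(s["position"],s["tool_rot"],s["qpos"])
P=eyes.camera_params("wrist")
# where does the predicted knob top (435,194,95mm) project?
A=R.from_euler('xyz',P['attitude']).as_matrix()
for q in [(.435,.194,.095),(.435,.194,.042)]:
    v=A.T@(np.array(q)-P['origin']); print(P['cx']+P['fx']*v[0]/-v[2], P['cy']-P['fy']*v[1]/-v[2])
E
```

```text
clock: 10.0
position: [0.4659, 0.1482, 0.1617]
tool_rot: [3.138, 0.005, 0.436]
force: [-0.1, 1.0, -1.0]
grip_width: 0.0468
clock: 10.4
position: [0.4349, 0.1936, 0.1617]
tool_rot: [3.138, 0.005, -0.015]
force: [0.3, -0.3, -0.1]
grip_width: 0.0474
[0.43567583 0.19248384 0.16173744] [ 3.13766511  0.00510091 -0.0141848 ] [-0.33557713  0.3996734  -0.26016109  2.03484578  0.1510748   0.73134417
 -2.27448945]
276.0093736571977 223.33198437009608
276.1309809357262 201.45977005153304
```

View pics/w1.png

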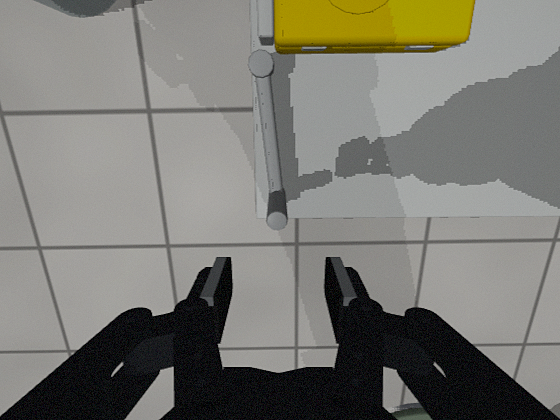

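The wrist view shows the knob top at (277,220), against a predicted (276,223). It lies between the jaws, so I'll descend and pinch.

```bash
python3 -m jog '[{"delta_pos":[1,1,-35],"spin":0.01,"claw":0.45},{"delta_pos":[1,1,-70],"spin":0.01,"claw":0.45},{"delta_pos":[1,1,-92],"spin":0.01,"claw":0.45},{"delta_pos":[1,1,-92],"spin":0.01,"claw":0.45},{"delta_pos":[1,1,-92],"spin":0.01,"claw":0.9},{"delta_pos":[1,1,-92],"spin":0.01,"claw":0.9},{"delta_pos":[1,1,-92],"spin":0.01,"claw":0.9},{"delta_pos":[1,1,-92],"spin":0.01,"claw":0.9}]' 20
```

```text
clock: 11.25
position: [0.4375, 0.1937, 0.0708]
tool_rot: [3.139, 0.003, -0.004]
force: [-0.7, -0.2, 9.6]
grip_width: 0.0151
```

```bash
python3 -m jog '[{"delta_pos":[2.5,-17.4,0],"spin":0,"claw":0.9},{"delta_pos":[7.3,-33.2,0],"spin":0,"claw":0.9},{"delta_pos":[14.4,-48,0],"spin":0,"claw":0.9},{"delta_pos":[23.6,-61.7,0],"spin":0,"claw":0.9},{"delta_pos":[34.8,-73.8,0],"spin":0,"claw":0.9},{"delta_pos":[47.7,-84.1,0],"spin":0,"claw":0.9},{"delta_pos":[62,-92.3,0],"spin":0,"claw":0.9},{"delta_pos":[77.3,-98.4,0],"spin":0,"claw":0.9}]'
```

```text
clock: 12.05
position: [0.516, 0.0968, 0.0715]
tool_rot: [3.141, 0.001, -0.003]
force: [3.1, 21.1, -9.9]
grip_width: 0.0153
```

```bash
python3 -m jog '[{"delta_pos":[8,1,0],"spin":0,"claw":0.9},{"delta_pos":[16,0,0],"spin":0,"claw":0.9},{"delta_pos":[24,0,0],"spin":0,"claw":0.9},{"delta_pos":[28,0,0],"spin":0,"claw":0.9},{"delta_pos":[28,0,0],"spin":0,"claw":0.9}]'
```

```text
clock: 12.55
position: [0.5418, 0.0949, 0.0714]
tool_rot: [3.138, 0.006, -0.004]
force: [-12.6, -8.5, 7.0]
grip_width: 0.0152
```

```bash
python3 -m jog '[{"delta_pos":[2,0,0],"spin":0,"claw":0.9},{"delta_pos":[3,0,0],"spin":0,"claw":0.9},{"delta_pos":[3,0,0],"spin":0,"claw":0.9}]'
python3 -m jog '[{"delta_pos":[0,0,0],"spin":0,"claw":0.45},{"delta_pos":[0,0,0],"spin":0,"claw":0.45},{"delta_pos":[0,0,0],"spin":0,"claw":0.45},{"delta_pos":[0,0,40],"spin":0,"claw":0.45},{"delta_pos":[0,0,80],"spin":0,"claw":0.45},{"delta_pos":[-30,-50,90],"spin":0,"claw":0.45},{"delta_pos":[-60,-100,90],"spin":0,"claw":0.45},{"delta_pos":[-90,-150,90],"spin":0,"claw":0.45}]'
python3 -m jog '[{"delta_pos":[-10,-50,0],"spin":0,"claw":0.45},{"delta_pos":[-10,-100,0],"spin":0,"claw":0.45},{"delta_pos":[-10,-150,0],"spin":0,"claw":0.45},{"delta_pos":[-10,-150,0],"spin":0,"claw":0.45}]'
python3 - <<'E'
from h import *
im=eyes.grab_frame("top"); c=yellow(im)
p=np.array([ray("top",u,0.058)[:2] for u in c],np.float32)*1000
print(cv2.minAreaRect(p),cv2.boxPoints(cv2.minAreaRect(p)).round(0).tolist()); print(bot.observe()["position"])
cv2.imwrite("pics/crop4.png",cv2.resize(im[185:325,170:380],None,fx=3.8,fy=3.8,interpolation=cv2.INTER_CUBIC))
E
```

```text
clock: 12.85
position: [0.5419, 0.0946, 0.0713]
tool_rot: [3.137, 0.011, -0.003]
force: [-17.1, -0.5, 7.0]
grip_width: 0.0148
clock: 13.65
position: [0.4645, -0.0347, 0.1619]
tool_rot: [3.137, 0.009, -0.002]
force: [0.5, -1.6, -0.4]
grip_width: 0.0468
clock: 14.05
position: [0.4537, -0.1911, 0.1621]
tool_rot: [3.134, 0.009, -0.01]
force: [0.2, 1.4, 0.3]
grip_width: 0.0468
((600.7208862304688, 122.55061340332031), (141.9222412109375, 98.89505767822266), 89.82688903808594) [[551.0, 52.0], [650.0, 51.0], [650.0, 193.0], [551.0, 194.0]]
[ 0.45402847 -0.18822538  0.16198711]
```

View pics/crop4.png

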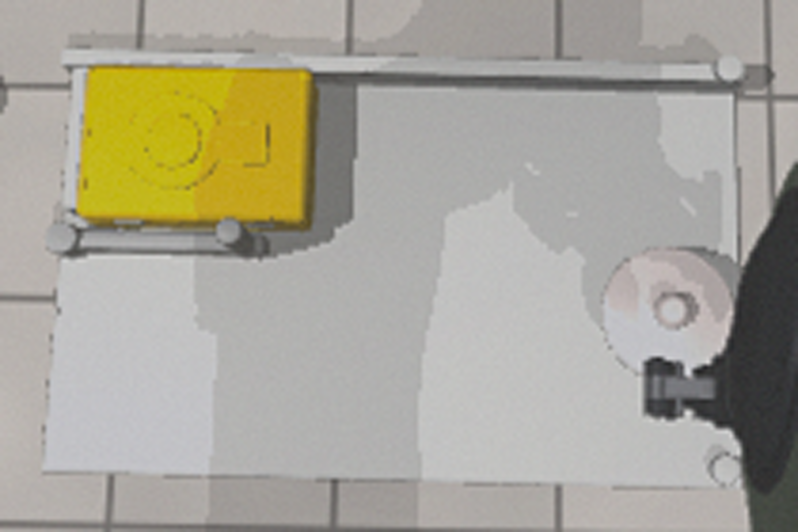

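The bar lies along the box front and the box is still flush. I'll check the knob angle by ray before handing in.

```bash
python3 - <<'E'
from h import *
def c(x,y,z): return (ray("top",(170+(x+.5)/3.8-.5,185+(y+.5)/3.8-.5),z)[:2]*1000)
k=c(229,231,.095); p=c(61,238,.045); print(k,p)
# bar top front/edge lines at z=39
a,b=c(90,250,.039),c(210,252,.039); print(a,b,"bar angle",np.arctan2(a[0]-b[0],a[1]-b[1]))
E
```

```text
[544.32518433  94.81851604] [544.86422699 204.90306207]
[538.53152919 188.18668067] [538.52352268 114.57655481] bar angle 0.00010876915330773135
```

The knob is at x 544.3 and the pivot at x 544.9, so the keeper reads about 0 to 0.005 rad: shut.

```bash
python3 -c "from workcell import bot; print(bot.job_done(), bot.observe()['clock'])"
```

```text
the job is handed in; nothing more can be done
the job is handed in; nothing more can be done
```

The pacifier box is in the corner against both fences, the keeper is shut, and the job is handed in at about 14 s on the robot clock. I pushed the box square onto the back fence with two fingers. I then slid it left to the side fence until the force rose, pinched the knob and swung the bar to its hard stop.

**Box:** the last top view puts it at world (601, 122.5) mm by its yellow outline, at lid height. That is about (67, 121) in the tier's frame, against home at (70, 120). It is square to within about 0.01 rad.

**x reading:** 67 mm sits right on the pass limit. The outline came out about 3 mm too deep (99 instead of 96 mm), probably because part of the front face shows, which shifts the centre towards the front. The back edge read 650 mm against the fence at about 651, and the push met the fence at the expected place, so I took the box as flush and did not push again.

**Keeper:** it stalled at its stop under about 17 N and read about 0 rad afterwards by ray casting.

**Bystanders:** the ramekin looked unmoved in the last view. I did not measure the bottle, jar, mug or spoon again, but the arm stayed clear of them. The gripper was clear of everything, with its tip at 162 mm height, when I handed in.

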